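# Clear a bracket's bolt hole with the sprung drift and mallet

### The job

Slide the bracket carriage by its red handle until the bolt hole marked by the yellow line is under the tip of the sprung drift. Then, with the mallet, strike the brass cap with a brisk blow so that the drift goes down through the hole, and stand the mallet on the blue mat, leaving the other things on the bench alone.

Things in the scene. Friction and masses are not known exactly. Their poses are not given: they have to be found in the camera images.
- stand: Fixed fixture: dark base with two rails along its y, x -55 to 55 mm, y -240 to 150 mm; a green column (x 60 to 90 mm, 44 mm wide, 115 mm tall) with a green arm 30 mm wide over the rails, holding the upright drift in a guide 36 mm across, z 88 to 118 mm. Origin on the bench under the drift axis; x points from drift to column, y along the rails, z up.
- carriage (a joint): Travel in m of the carriage along the stand's +y: 0 to 0.120, stiff enough to stay where it is left (about 3 N to slide). At 0.090 the hole is exactly under the drift; there is no stop there.
- hole (a point): Centre of the 16 mm bolt hole, on the top face of the dark steel bracket blank (64 by 170 mm, its top 47 mm above the bench) clamped on the grey carriage. A yellow line 10 mm wide runs across the blank through the hole, along the stand's x. Slides with the carriage.
- handle (a point): Point to grip on the carriage's red upright handle, a square post 26 by 26 mm parallel to the stand's axes, its top 107 mm above the bench; this point is on the post's axis 92 mm above the bench, always 130 mm towards the stand's -y from the hole, and slides with the carriage.
- drift (a joint): Depth in m of the sprung drift, an upright steel pin: 0 up at rest, 0.024 fully down. Its spring brings it back up; about 7 N hold it at 0.016, 10 N at the bottom.
- tip (a point): Lower tip of the drift (8 mm pin, 5 mm tip), 12 mm above the blank's top when at rest; moves down with it.
- cap (a point): Centre of the top face of the drift's brass cap, a disc 40 mm across and 15 mm thick; 165 mm above the bench at rest; the place to strike.
- mallet: Soft-faced mallet, 0.4 kg: upright round head 56 mm across, 84 mm tall, orange with black faces, standing on its lower face; a level black handle 22 mm wide, 28 mm tall runs along the mallet's -x to 172 mm from the head's axis, its middle 46 mm above the lower face. Origin: centre of the lower face; z up the head.
- grip (a point): Point to grip on the mallet's handle, near the head: 55 mm from the head's axis along the handle (mallet -x), at the middle of the handle's section, 46 mm above the lower face.
- mat: Fixed blue mat, 130 by 130 mm, 6 mm thick, where the mallet is to stand. Origin at the centre of its underside.
- carton: Bystander: loose red carton with a white band, 120 by 80 by 60 mm tall. Origin at the centre of its underside.
- oil: Bystander: loose white bottle with a red cap, 64 mm across, 150 mm tall. Origin at the centre of its underside.
- spacer: Bystander: loose steel ring, 60 mm across, 28 mm tall. Origin at the centre of its underside.

How it is judged:
By the outcome, as a careful person would: the job done as asked, in the order asked, and still so for the second after the job is handed in, with the robot touching nothing.
It also fails if it takes over 69 s, if anything falls off the work surface, if the arm or the gripper's body presses on something with over 40 N, if the wrist force passes 120 N, or if a joint passes its speed limit or range.

### The arm

A 6-joint arm with a two-finger parallel gripper is mounted at the origin on the work surface. World frame = base frame: x ahead of the robot, y to its left, z up, the work surface at z = 0. Lengths are in mm, angles in rad, forces in N, time in s.
With the tool pointing down it reaches from about 300 to 775 mm from the base axis. Payload 14.6 kg.
Tool frame: the origin (TCP) lies midway between the tips of the shut fingers; the grasp point (between the pads) lies 19 mm behind it (manip.grasp_offset is the distance from the TCP to the grasp point, in mm); z points along the fingers, y is the line along which they close (so a half turn about z gives the same grasp; the last joint's range is limited). The gripper opens to 94 mm and grips with 3 to 60 N. Pads are 16 mm wide; open, the fingers measure 119 mm over their backs; the gripper's body (75 mm by 177 mm) begins 78 mm behind the grasp point.
Start: joints at [1.122, 0.3, 1.521, -0, 1.321, -0.067], TCP at [204.922, 510.388, 205.446] pointing down, gripper open.
Joint ranges: [-3.03, 3.03], [-0.79, 2.21], [0.23, 2.52], [-1.04, 4.18], [0, 3.07], [-2.55, 2.55]. Speed limits (rad/s): [2.22, 2.22, 2.57, 3.14, 3.14, 3.14].

### API

Orientations are given as [roll, pitch, yaw] about the fixed x, y, z axes, in that order (R = Rz(yaw) Ry(pitch) Rx(roll)).
In Python, from cell import manip, viewer gives the robot as it stands. The module is installed in compiled form; this text tells all that it offers.
- The arm moves only by the tool move_arm, never from a script. Its argument "moves" is a list of rows, each a list of 4 numbers: the shift along the tool's x, y, z in m, then the turn about the tool's z in rad. A call has 1 to 12 rows; each row is the pose to reach, as a shift and turn from the pose commanded when the call began, along the tool's axes at that moment; what a row does not reach only later rows make up. A row lasts 1/10 s, in which the tool goes at most 50 mm and 8.59 degrees, less where a joint would pass 70% of its speed; a pose out of reach is approached as far as the arm can. A call with a gripper value outside its range is refused whole. "jaw" is the finger opening in m, from 0 to 0.094, set as the call begins (left out, the last holds). The fingers move at their own pace and stop on an object; "squeeze" is the grip in N (left out, the last holds). Time passes only in rows, so rows that repeat a pose let the fingers close. It gives the time, the measured TCP pose, the force, the opening and the grip force at its end, in the units of the state.
- manip.read_state(): the state, without advancing time (a new reading comes with each control period).
- viewer.camera(name): name is "scene" or "top" or "wrist"; returns a dict with "frame" (400x640x3 uint8, blue, green, red), "z_map" (400x640 float32, mm along the optical axis (not along the pixel's ray), 0 where there is no reading), "fx", "fy", "cx", "cy" (pixels), "origin" and "orientation" of the camera in the world. Camera axes: x right, y down, z forward; pixel columns grow to the right and rows downward; lengths in mm; the calibration is good to about 2 mm. A picture is of the moment at which its call begins.
- manip.sign_off(): hands the job in; it is judged then, once.
The state is a dict: "clock": time; "joints": joint angles; "qd": joint speeds; "effort": joint torques, N m; "eef_pos": TCP position; "eef_rot": TCP orientation; "wrist_force": force on the tool from outside, world axes, zero at the start; "moment": the same for the moment, N m; "finger_gap": finger opening in mm; "finger_force": force on a finger pad.
Only numpy, scipy, OpenCV 4.12 (cv2) and the standard library are available. Lean on these libraries where they do the work, as an engineer would, in place of code of your own. Each camera call takes 0.05 s, during which the arm holds its last target. There are 200 camera calls.

## Working session

There is one attempt and no reset: what is moved stays moved. The work goes in short steps, Python scripts to look and compute and a tool call to move; the robot and the scene stay as the last step left them, time stands still between calls to the robot, and variables do not carry over. Pictures are saved under pics/ and viewed, at most 10 in all, crops included, and the job is handed in when it is done.

Besides the shell and the picture viewer there is one more tool, called after "Request:" as name([rows], argument=value, ...), one row to a line, values as JSON. move_arm: Moves the arm, as the interface text tells. Its arguments: {"type":"object","properties":{"moves":{"type":"array"},"jaw":{"type":"number"},"squeeze":{"type":"number"}},"required":["moves"]}

```bash
mkdir -p pics; cat > h.py <<'E'
import numpy as np, cv2
from scipy.spatial.transform import Rotation as R
from cell import manip, viewer
def cam(n,save=None):
    c=viewer.camera(n)
    if save: cv2.imwrite('pics/'+save,c['frame'])
    return c
def rot(o):
    o=np.array(o,float)
    if o.shape==(3,3): return o
    if o.size==4: return R.from_quat(o).as_matrix()
    return R.from_euler('xyz',o).as_matrix()
def w(c,u,v,z=None):
    d=c['z_map'][int(round(v)),int(round(u))] if z is None else 1
    r=rot(c['orientation'])@np.array([(u-c['cx'])/c['fx'],(v-c['cy'])/c['fy'],1.])
    o=np.array(c['origin'])
    return o+r*(d if z is None else (z-o[2])/r[2])
E
python3 - <<'E'
from h import *
import pickle
a=cam('top','top.png');b=cam('scene','scene.png')
pickle.dump((a,b),open('c.pkl','wb'))
print(manip.read_state());print({k:a[k] for k in a if k not in('frame','z_map')},b['origin'],b['orientation'])
E
```

```text
{'clock': 0.1, 'joints': array([ 1.12240968e+00,  3.00406609e-01,  1.52152936e+00,  3.73827317e-05,
        1.32070421e+00, -6.65607413e-02]), 'qd': array([ 0.00150541, -0.00174427,  0.00017455, -0.00037928,  0.00025634,
       -0.00220035]), 'effort': array([ 1.91318293e-03, -5.32642829e+01, -3.53284013e+01,  7.09969271e-02,
        2.35127733e-02, -6.40912049e-05]), 'eef_pos': array([204.80744697, 510.18528653, 204.94358741]), 'eef_rot': array([-3.14054986e+00, -1.05802160e-04,  2.75975743e+00]), 'wrist_force': array([-0.44065544,  0.45203492, -0.14286524]), 'moment': array([ 0.01399487, -0.03804693, -0.03093199]), 'finger_force': 0.0, 'finger_gap': 93.57807790514568}
{'fx': 394.85977244686217, 'fy': 394.85977244686217, 'cx': 327.4042097257085, 'cy': 200.95107866436098, 'origin': array([ 487.62100978,   -4.55236202, 1368.41347608]), 'orientation': array([-3.02981324, -0.00816324, -1.58811581])} [1043.11304185 -685.66522276 1119.12984467] [-2.47465274e+00 -2.39279138e-03  5.48194830e-01]
```

View pics/top.png

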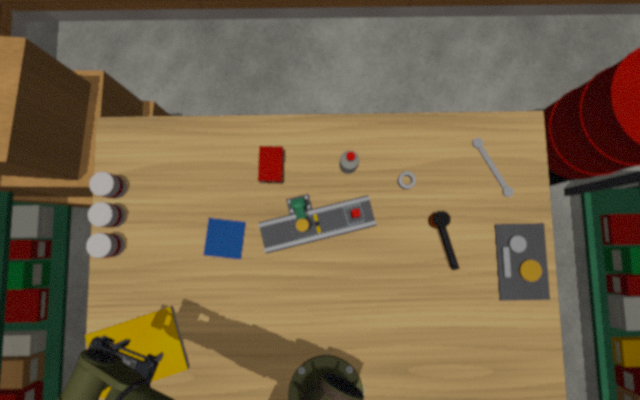

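View pics/scene.png

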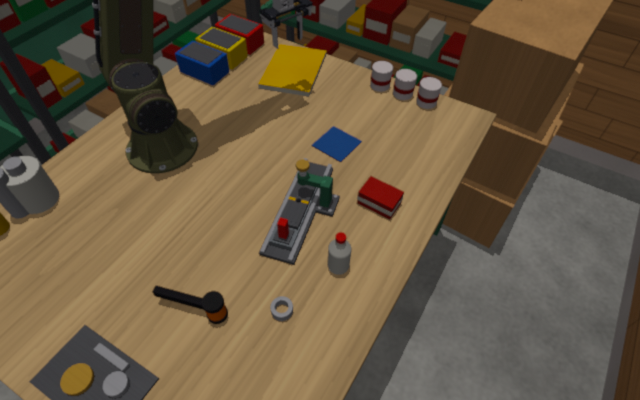

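The top view shows the stand with its handle at about (355,213), cap (302,226) and column (299,205). The mallet head is at (440,219) with its handle end at (455,267), and the mat is at (225,238). I'll enlarge this area.

```bash
python3 - <<'E'
from h import *
import pickle
a,b=pickle.load(open('c.pkl','rb'))
cv2.imwrite('pics/t1.png',cv2.resize(a['frame'][185:275,195:395],None,fx=4,fy=4,interpolation=cv2.INTER_CUBIC))
for n,u,v in [('cap',302,226),('handle',355,213),('head',440,219),('mid',449,248),('mat',225,238),('bench',400,260)]: print(n,w(a,u,v).round(1))
# segment by height via point cloud
vv,uu=np.mgrid[0:400,0:640]
r=np.stack([(uu-a['cx'])/a['fx'],(vv-a['cy'])/a['fy'],np.ones(uu.shape)],-1)*a['z_map'][...,None]
P=r@rot(a['orientation']).T+np.array(a['origin'])
def seg(n,u0,u1,v0,v1,z0,z1,f=lambda h:h[...,0]>-1):
    hsv=cv2.cvtColor(a['frame'],cv2.COLOR_BGR2HSV)
    m=np.zeros(uu.shape,bool);m[v0:v1,u0:u1]=1
    m&=(P[...,2]>z0)&(P[...,2]<z1)&f(hsv)
    p=P[m];q=p[:,:2]
    rc=cv2.minAreaRect(q.astype(np.float32))
    print(n,len(p),'mean',p.mean(0).round(1),'rect',np.round(rc[0],1),np.round(rc[1],1),round(rc[2],1))
seg('mat',190,255,205,270,-5,20,lambda h:(h[...,0]>100)&(h[...,0]<125)&(h[...,1]>150))
seg('mallethead',420,462,200,240,70,100)
seg('mallethandle',425,470,225,280,45,75)
seg('cap',285,320,212,240,150,180)
seg('handle',340,370,200,225,95,120)
seg('column',280,320,190,240,105,130)
seg('stand',250,385,190,260,12,60)
E
```

```text
cap [547.1  61.9 165.4]
handle [ 588.8 -105.2  105.7]
head [ 566.3 -384.2   83.5]
mid [ 471.5 -416.2   59.9]
mat [518.2 333.8  10.6]
bench [ 432.9 -263.9    1.6]
mat 1213 mean [517.7 337.5   6.6] rect [518.  337.4] [121.1 118.8] 82.5
mallethead 240 mean [ 568.6 -389.5   84.2] rect [ 569.6 -390.2] [54.8 52.8] 89.2
mallethandle 343 mean [ 474.4 -415.1   59.1] rect [ 479.3 -415.1] [156.5  31. ] 19.3
cap 133 mean [552.4  62.1 165.7] rect [553.2  61.9] [36.9 37. ] 89.5
handle 65 mean [ 592.  -107.1  107.7] rect [ 592.2 -107.4] [25.7 25.9] 11.7
column 242 mean [609.4  75.5 115.7] rect [591.6  73.4] [98.8 43.8] 9.7
stand 3384 mean [564.5  20.5  30.3] rect [589.9  25. ] [164.6 389.6] 13.0
```

View pics/t1.png

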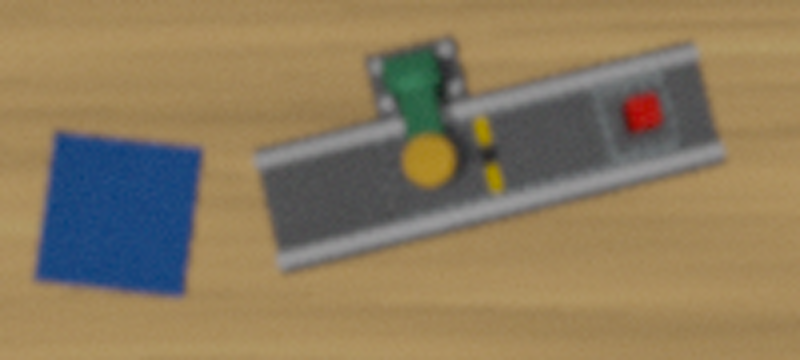

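The crop shows the cap at (429,160), the yellow line centre at (489,155) and the red post at (642,112). The rails are turned about 13°. Next I'll hover over the handle with the fingers closing along the rails.

```bash
cat >> h.py <<'E'
def rel(t,yaw,p=None,y0=None):
    s=manip.read_state()
    M=R.from_euler('xyz',s['eef_rot']).as_matrix() if y0 is None else R.from_euler('xyz',[np.pi,0,y0]).as_matrix()
    y=s['eef_rot'][2] if y0 is None else y0
    p=s['eef_pos'] if p is None else p
    d=M.T@(np.array(t)-p)/1000
    tu=-(yaw-y); tu=(tu+np.pi)%(2*np.pi)-np.pi
    print('rel',d.round(4),'turn',round(tu,4))
E
python3 - <<'E'
from h import *
import pickle
a,b=pickle.load(open('c.pkl','rb'))
print(w(a,195+489/4-.4,185+155/4-.4,47))
rel([592,-107,240],0.226,[204.922,510.388,205.446],2.76)
E
```

```text
[560.9233797   18.70603548  47.        ]
rel [-0.5892 -0.4288 -0.0346] turn 2.534
```

Request:
move_arm([
  [-0.05, -0.036, -0.034, 0.15],
  [-0.1, -0.072, -0.034, 0.3],
  [-0.14, -0.105, -0.034, 0.45],
  [-0.18, -0.135, -0.034, 0.6],
  [-0.22, -0.165, -0.034, 0.75],
  [-0.26, -0.195, -0.034, 0.9],
  [-0.3, -0.225, -0.034, 1.05],
  [-0.34, -0.25, -0.034, 1.2],
  [-0.38, -0.28, -0.034, 1.35],
  [-0.42, -0.31, -0.034, 1.5],
  [-0.46, -0.337, -0.034, 1.65],
  [-0.5, -0.365, -0.034, 1.8],
], jaw=0.094, squeeze=40)

```text
clock: 1.3
eef_pos: [519.5, 4.9, 239.3]
eef_rot: [-3.141, 0.0, 0.953]
wrist_force: [1.0, 1.3, -0.4]
finger_gap: 94.1
finger_force: 0.0
```

```bash
python3 - <<'E'
from h import *
rel([592,-107,200],0.226)
E
```

```text
rel [-0.0493  0.124   0.0393] turn 0.7274
```

Request:
move_arm([
  [-0.01, 0.025, 0, 0.14],
  [-0.02, 0.05, 0, 0.28],
  [-0.03, 0.075, 0, 0.42],
  [-0.04, 0.1, 0.01, 0.56],
  [-0.049, 0.124, 0.03, 0.7],
  [-0.049, 0.124, 0.039, 0.727],
  [-0.049, 0.124, 0.039, 0.727],
  [-0.049, 0.124, 0.039, 0.727],
])

```text
clock: 2.1
eef_pos: [592.1, -103.6, 201.0]
eef_rot: [-3.142, -0.0, 0.235]
wrist_force: [0.2, 0.4, -0.2]
finger_gap: 93.9
finger_force: 0.0
```

```bash
python3 - <<'E'
from h import *
c=cam('wrist','w1.png'); print(manip.read_state()['eef_pos'],c['origin'],c['orientation'])
import pickle; pickle.dump(c,open('w1.pkl','wb'))
E
```

```text
[ 592.24177577 -103.55556795  201.42153209] [656.91772603 -88.2653439  381.08639403] [ 2.90792869e+00  1.12063987e-04 -1.33508250e+00]
```

View pics/w1.png

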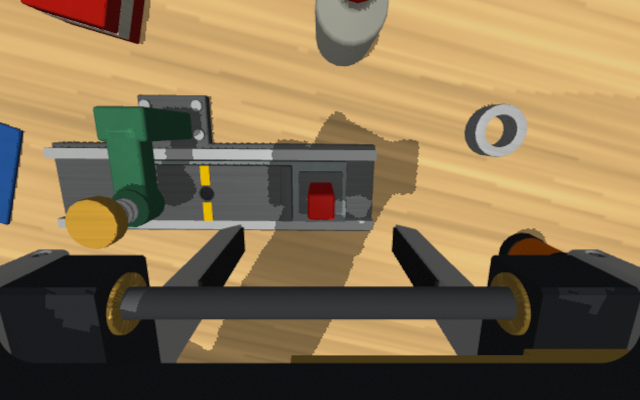

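The wrist view shows the hole at (207,194), the cap disc centred near (96,223) and the red post at (321,203). I'll measure these and the rail direction.

```bash
python3 - <<'E'
from h import *
import pickle
c=pickle.load(open('w1.pkl','rb'))
h=w(c,207,194,47);print('hole',h)
vv,uu=np.mgrid[0:400,0:640]
r=np.stack([(uu-c['cx'])/c['fx'],(vv-c['cy'])/c['fy'],np.ones(uu.shape)],-1)*c['z_map'][...,None]
P=r@rot(c['orientation']).T+np.array(c['origin'])
hsv=cv2.cvtColor(c['frame'],cv2.COLOR_BGR2HSV)
def s(n,u0,u1,v0,v1,z0,z1):
    m=(uu>=u0)&(uu<u1)&(vv>=v0)&(vv<v1)&(P[...,2]>z0)&(P[...,2]<z1)
    q=P[m];rc=cv2.minAreaRect(q[:,:2].astype(np.float32));print(n,len(q),q.mean(0).round(1),np.round(rc[0],1),np.round(rc[1],1),round(rc[2],2))
s('cap',60,130,190,255,160,170)
s('post',300,340,175,225,103,111)
s('stand',40,380,130,235,15,40)
m=cv2.inRange(hsv,(22,150,120),(35,255,255));m[:,:180]=0;m[:,230:]=0;m[:150]=0;m[230:]=0
v,u=np.nonzero(m);y=np.array([w(c,a,b,47) for a,b in zip(u,v)])
print('yellow',y.mean(0)); d=np.linalg.svd(y[:,:2]-y[:,:2].mean(0))[2][0];print('ang',np.degrees(np.arctan(d[1]/d[0])))
# rails edge: far rail upper edge
for z0,z1,v0,v1 in[(15,60,140,165),(15,60,215,232)]:
    m=(uu>150)&(uu<370)&(vv>=v0)&(vv<v1)&(P[...,2]>z0)&(P[...,2]<z1)&(c['frame'].min(-1)>110)
    q=P[m][:,:2];d=np.linalg.svd(q-q.mean(0),full_matrices=False)[2][0];print(len(q),P[m].mean(0),np.degrees(np.arctan(-d[0]/d[1])))
rel([592,-107,200],0.226)
E
```

```text
hole [558.81937118  18.72307102  47.        ]
cap 2243 [551.6  60.6 165.5] [550.4  61.9] [39.  39.6] 66.24
post 715 [ 590.3 -107.2  107.5] [ 589.6 -107.7] [25.9 25.5] 13.14
stand 12164 [579.2   0.9  24.3] [567.6  20.9] [124.3 391.6] 13.12
yellow [559.60775967  20.1238901   47.        ]
ang 13.055731306635474
2040 [615.37688721 -33.71173718  28.2803066 ] 13.474943718105756
1422 [526.04355676 -27.21516165  27.72021944] 13.233467174368654
rel [-0.001   0.0033  0.0014] turn 0.0094
```

```bash
python3 - <<'E'
from h import *
rel([590.5,-107.5,73],0.2287)
E
```

```text
rel [-0.0027  0.0034  0.1284] turn 0.0067
```

Request:
move_arm([
  [-0.002, 0.002, 0.04, 0.007],
  [-0.003, 0.003, 0.08, 0.007],
  [-0.003, 0.003, 0.12, 0.007],
  [-0.003, 0.003, 0.128, 0.007],
  [-0.003, 0.003, 0.128, 0.007],
  [-0.003, 0.003, 0.128, 0.007],
])

```text
clock: 2.75
eef_pos: [591.2, -107.9, 75.1]
eef_rot: [3.14, -0.003, 0.227]
wrist_force: [0.2, -0.5, 0.7]
finger_gap: 93.8
finger_force: 0.0
```

Request:
move_arm([
  [0, 0, 0, 0],
  [0, 0, 0, 0],
  [0, 0, 0, 0],
  [0, 0, 0, 0],
  [0, 0, 0, 0],
  [0, 0, 0, 0],
  [0, 0, 0, 0],
  [0, 0, 0, 0],
], jaw=0.0, squeeze=30)

```text
clock: 3.55
eef_pos: [590.0, -107.9, 72.4]
eef_rot: [-3.142, 0.0, 0.226]
wrist_force: [1.0, -0.8, -0.8]
finger_gap: 33.4
finger_force: 0.0
```

```bash
python3 - <<'E'
from h import *
s=manip.read_state();print(s['eef_pos'],s['eef_rot'],s['finger_gap'],s['finger_force'],s['wrist_force'])
y=np.array([-np.sin(.2287),np.cos(.2287)])
for cap in ([550.8,61.9],[553,61.9]): print('along',(np.array(cap)-s['eef_pos'][:2])@y-130)
E
```

```text
[ 590.00153435 -107.86766232   72.41934865] [-3.14155656e+00  8.22739759e-05  2.25776852e-01] 33.43986742626926 0.0 [ 1.010392   -0.84151846 -0.75449772]
along 44.23468344267698
along 43.735917999815086
```

Request:
move_arm([
  [0, 0, 0, 0],
  [0, 0, 0, 0],
  [0, 0, 0, 0],
  [0, 0, 0, 0],
])

```text
clock: 3.95
eef_pos: [590.0, -107.7, 72.4]
eef_rot: [-3.141, 0.0, 0.226]
wrist_force: [-0.3, 1.4, -0.3]
finger_gap: 25.5
finger_force: 30.0
```

Request:
move_arm([
  [0, -0.008, 0, 0],
  [0, -0.018, 0, 0],
  [0, -0.028, 0, 0],
  [0, -0.036, 0, 0],
  [0, -0.041, 0, 0],
  [0, -0.0435, 0, 0],
  [0, -0.0435, 0, 0],
  [0, -0.0435, 0, 0],
  [0, -0.0435, 0, 0],
  [0, -0.0435, 0, 0],
])

```text
clock: 4.95
eef_pos: [580.2, -65.4, 72.4]
eef_rot: [-3.141, 0.0, 0.226]
wrist_force: [-4.6, 2.5, 0.6]
finger_gap: 25.7
finger_force: 30.0
```

```bash
python3 - <<'E'
from h import *
s=manip.read_state();print(s['eef_pos'],s['finger_gap'],s['finger_force'],s['wrist_force'])
y=np.array([-np.sin(.2287),np.cos(.2287)])
for cap in ([550.8,61.9],[553,61.9]): print('along',(np.array(cap)-s['eef_pos'][:2])@y-130)
E
```

```text
[580.15998205 -65.44309334  72.3863444 ] 25.656531211808005 29.999639689922333 [-4.55513429  2.48092285  0.60911477]
along 0.6835740891644946
along 0.1848086463025993
```

Request:
move_arm([
  [0, 0, 0, 0],
  [0, 0, 0, 0],
  [0, 0, 0, 0],
  [0, 0, 0, 0],
  [0, 0, 0, 0],
  [0, 0, 0, 0],
], jaw=0.08)

```text
clock: 5.55
eef_pos: [580.3, -65.5, 72.5]
eef_rot: [3.142, -0.0, 0.226]
wrist_force: [-0.2, -0.4, -0.7]
finger_gap: 70.2
finger_force: 0.0
```

Request:
move_arm([
  [0, 0, -0.03, 0],
  [0, 0, -0.07, 0],
  [0, 0.03, -0.11, 0],
  [0, 0.07, -0.12, 0],
  [0, 0.11, -0.12, 0],
  [0, 0.11, -0.12, 0],
  [0, 0.11, -0.12, 0],
])

```text
clock: 6.25
eef_pos: [604.7, -173.2, 192.0]
eef_rot: [-3.141, 0.001, 0.225]
wrist_force: [0.4, 0.5, 0.1]
finger_gap: 80.3
finger_force: 0.0
```

```bash
python3 - <<'E'
from h import *
c=cam('wrist'); b=cam('scene')
import pickle; pickle.dump((c,b),open('w2.pkl','wb'))
x=cv2.resize(b['frame'][145:270,240:360],(576,600),interpolation=cv2.INTER_CUBIC)
cv2.imwrite('pics/w2.png',c['frame']);cv2.imwrite('pics/s2.png',x)
E
```

```text
(no output)
```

View pics/w2.png

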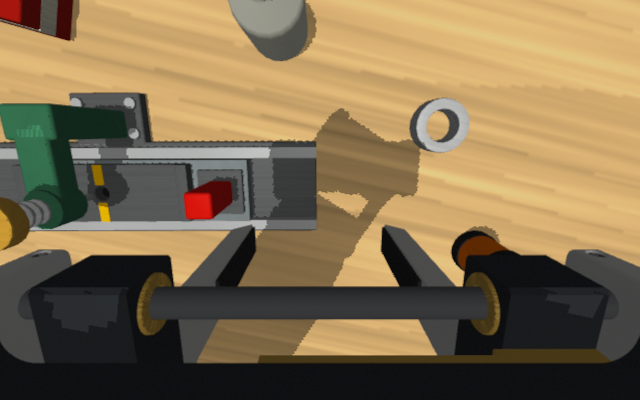

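The wrist view shows the hole at (101,193). The post top is near (200,205) and the cap is cut off at the left. I'll measure the hole displacement against the first view.

```bash
python3 - <<'E'
from h import *
import pickle
c,b=pickle.load(open('w2.pkl','rb'))
y2=np.array([-np.sin(.2287),np.cos(.2287)])
h=w(c,101,193,47);print('hole',h,'to cap',(np.array([551.5,61.9])-h[:2])@y2)
vv,uu=np.mgrid[0:400,0:640]
r=np.stack([(uu-c['cx'])/c['fx'],(vv-c['cy'])/c['fy'],np.ones(uu.shape)],-1)*c['z_map'][...,None]
P=r@rot(c['orientation']).T+np.array(c['origin'])
def s(n,u0,u1,v0,v1,z0,z1):
    m=(uu>=u0)&(uu<u1)&(vv>=v0)&(vv<v1)&(P[...,2]>z0)&(P[...,2]<z1)
    q=P[m];rc=cv2.minAreaRect(q[:,:2].astype(np.float32));print(n,len(q),q.mean(0).round(1),np.round(rc[0],1),np.round(rc[1],1),round(rc[2],2));return np.array(rc[0])
p=s('post',170,245,175,225,103,111)
print('post to cap-130',(np.array([551.5,61.9])-p)@y2-130)
E
```

```text
hole [550.10283301  61.74523701  47.        ] to cap -0.1660206555881343
post 778 [581.1 -67.2 107.4] [580.6 -66.3] [25.1 26.4] 12.35
post to cap-130 1.420134820483696
```

View pics/s2.png

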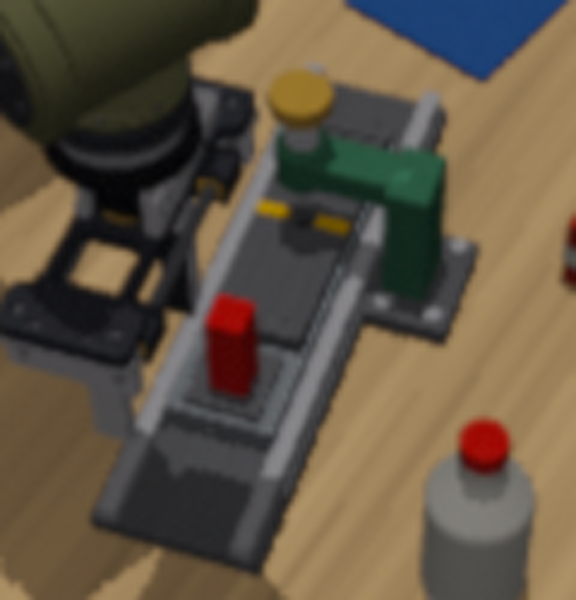

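The scene crop shows the hole (300,217) on the yellow line directly below the guide, so the alignment agrees to about 1 mm. Next is the mallet.

```bash
python3 - <<'E'
from h import *
rel([450,-425,210],0.3)
E
```

```text
rel [-0.2077  0.2119 -0.0177] turn -0.0736
```

Request:
move_arm([
  [-0.03, 0.03, -0.018, -0.03],
  [-0.06, 0.06, -0.018, -0.07],
  [-0.09, 0.09, -0.018, -0.07],
  [-0.12, 0.12, -0.018, -0.07],
  [-0.15, 0.15, -0.018, -0.07],
  [-0.18, 0.18, -0.018, -0.07],
  [-0.207, 0.21, -0.018, -0.07],
  [-0.207, 0.212, -0.018, -0.07],
  [-0.207, 0.212, -0.018, -0.07],
  [-0.207, 0.212, -0.018, -0.07],
], jaw=0.07)

```text
clock: 7.35
eef_pos: [451.5, -424.2, 210.5]
eef_rot: [-3.141, -0.0, 0.297]
wrist_force: [0.9, -0.2, 0.3]
finger_gap: 70.0
finger_force: 0.0
```

```bash
python3 - <<'E'
from h import *
c=cam('wrist','w3.png'); print(manip.read_state()['eef_pos'])
import pickle; pickle.dump(c,open('w3.pkl','wb'))
vv,uu=np.mgrid[0:400,0:640]
r=np.stack([(uu-c['cx'])/c['fx'],(vv-c['cy'])/c['fy'],np.ones(uu.shape)],-1)*c['z_map'][...,None]
P=r@rot(c['orientation']).T+np.array(c['origin'])
near=np.hypot(P[...,0]-530,P[...,1]+400)<130
for n,z0,z1 in (('head',78,90),('handle',54,64)):
    m=near&(P[...,2]>z0)&(P[...,2]<z1)
    q=P[m];print(n,len(q),q.mean(0),cv2.minAreaRect(q[:,:2].astype(np.float32)),'px',uu[m].min(),uu[m].max(),vv[m].min(),vv[m].max())
E
```

```text
[ 451.60184796 -424.19973029  210.55283797]
head 2800 [ 565.70006371 -391.2231855    84.68036963] ((565.4273071289062, -391.0775146484375), (54.86533737182617, 55.00447082519531), 15.42496395111084) px 291 348 44 105
handle 2471 [ 476.15370362 -416.36175839   60.58209584] ((473.6717224121094, -417.0760192871094), (141.29388427734375, 22.010623931884766), 15.685052871704102) px 307 329 104 232
```

View pics/w3.png

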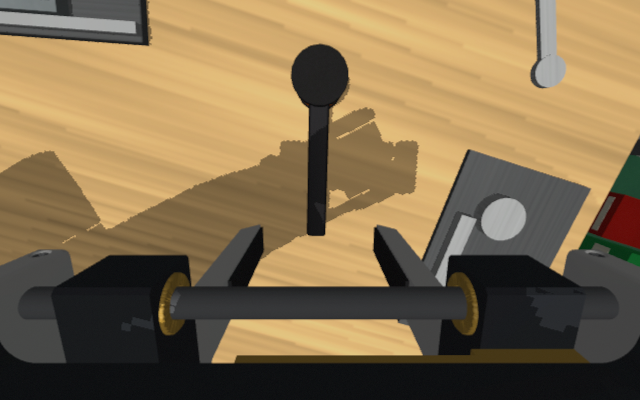

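The wrist view shows the mallet head at (320,75) and the handle running straight down to (316,234), a yaw of 0.273. I'll grip it 55 mm from the head axis.

```bash
python3 - <<'E'
from h import *
rel([512.5,-405.9,27],0.273)
E
```

```text
rel [0.0636 0.0004 0.1836] turn 0.0248
```

Request:
move_arm([
  [0.025, 0, 0.02, 0.024],
  [0.05, 0, 0.06, 0.024],
  [0.063, 0, 0.1, 0.024],
  [0.063, 0, 0.14, 0.024],
  [0.063, 0, 0.17, 0.024],
  [0.063, 0, 0.183, 0.024],
  [0.063, 0, 0.183, 0.024],
  [0.063, 0, 0.183, 0.024],
  [0.063, 0, 0.183, 0.024],
])

```text
clock: 8.3
eef_pos: [511.8, -407.8, 29.6]
eef_rot: [3.139, -0.002, 0.272]
wrist_force: [-0.2, -0.2, 1.0]
finger_gap: 69.8
finger_force: 0.0
```

Request:
move_arm([
  [0, 0, 0, 0],
  [0, 0, 0, 0],
  [0, 0, 0, 0],
  [0, 0, 0, 0],
  [0, 0, 0, 0],
  [0, 0, 0, 0],
  [0, 0, 0, 0],
  [0, 0, 0, 0],
  [0, 0, 0, 0],
  [0, 0, 0, 0],
], jaw=0.0, squeeze=60)

```text
clock: 9.3
eef_pos: [510.9, -407.2, 27.4]
eef_rot: [-3.141, 0.0, 0.272]
wrist_force: [-0.4, 0.7, -0.0]
finger_gap: 21.7
finger_force: 59.9
```

```bash
python3 - <<'E'
from h import *
s=manip.read_state();print(s['eef_pos'],s['eef_rot'],s['finger_gap'],s['finger_force'],s['wrist_force'])
E
```

```text
[ 510.86499387 -407.22388235   27.39031586] [-3.14143114e+00  7.09662526e-05  2.71814107e-01] 21.66552764585668 59.913098216056824 [-0.35073672  0.72205284 -0.0090945 ]
```

Request:
move_arm([
  [0, 0, -0.02, 0],
  [0, 0, -0.05, 0],
  [0, 0, -0.09, 0],
  [0, 0, -0.13, 0],
  [0, 0, -0.17, 0],
  [0, 0, -0.2, 0],
  [0, 0, -0.22, 0],
  [0, 0, -0.22, 0],
  [0, 0, -0.22, 0],
])

```text
clock: 10.2
eef_pos: [510.6, -407.1, 245.9]
eef_rot: [-3.14, 0.001, 0.272]
wrist_force: [-0.9, 0.4, -4.8]
finger_gap: 21.6
finger_force: 59.9
```

```bash
python3 - <<'E'
from h import *
s=manip.read_state();print(s['wrist_force'],s['moment'])
c=cam('wrist')
vv,uu=np.mgrid[0:400,0:640]
r=np.stack([(uu-c['cx'])/c['fx'],(vv-c['cy'])/c['fy'],np.ones(uu.shape)],-1)*c['z_map'][...,None]
P=r@rot(c['orientation']).T+np.array(c['origin'])
m=(c['z_map']>0)&(P[...,2]>285)&(P[...,2]<330)&(np.hypot(P[...,0]-565,P[...,1]+391)<45)&(uu>250)&(uu<390)
q=P[m];print(len(q))
if len(q)>20:
    print(q.mean(0),cv2.minAreaRect(q[:,:2].astype(np.float32)))
    A=np.c_[q[:,:2]-q[:,:2].mean(0),np.ones(len(q))];print('plane',np.linalg.lstsq(A,q[:,2],rcond=None)[0])
rel([496.6,46.6,247],0.272)
E
```

```text
[-0.88934593  0.39674522 -4.84163704] [-0.06997939  0.32450339 -0.01283417]
14239
[ 566.90031111 -391.40220379  303.1829243 ] ((566.0989379882812, -391.5947265625), (55.1817626953125, 54.98738098144531), 87.18563842773438)
plane [-4.23170355e-03  3.68700334e-04  3.03182924e+02]
rel [ 0.1084 -0.4407 -0.0008] turn -0.0003
```

Request:
move_arm([
  [0.005, -0.02, 0, 0],
  [0.014, -0.058, 0, 0],
  [0.025, -0.1, 0, 0],
  [0.035, -0.145, 0, 0],
  [0.046, -0.19, 0, 0],
  [0.057, -0.235, 0, 0],
  [0.068, -0.28, 0, 0],
  [0.079, -0.325, 0, 0],
  [0.09, -0.368, 0, 0],
  [0.1, -0.405, 0, 0],
  [0.106, -0.43, 0, 0],
  [0.108, -0.44, 0, 0],
])

```text
clock: 11.45
eef_pos: [496.0, 47.6, 245.9]
eef_rot: [-3.141, 0.002, 0.274]
wrist_force: [0.1, 0.8, -3.2]
finger_gap: 21.7
finger_force: 59.9
```

Request:
move_arm([
  [0, 0, 0, 0],
  [0, 0, 0, 0],
  [0, 0, 0, 0],
  [0, 0, 0, 0],
  [0, 0, 0, 0],
])

```text
clock: 11.95
eef_pos: [496.9, 44.9, 247.4]
eef_rot: [3.142, 0.0, 0.271]
wrist_force: [0.6, 0.3, -3.9]
finger_gap: 21.6
finger_force: 59.9
```

```bash
python3 - <<'E'
from h import *
s=manip.read_state();print(s['eef_pos'],s['eef_rot'],s['wrist_force'],s['joints'])
c=cam('top')
vv,uu=np.mgrid[0:400,0:640]
c=cam('wrist')
r=np.stack([(uu-c['cx'])/c['fx'],(vv-c['cy'])/c['fy'],np.ones(uu.shape)],-1)*c['z_map'][...,None]
P=r@rot(c['orientation']).T+np.array(c['origin'])
m=(c['z_map']>0)&(P[...,2]>290)&(P[...,2]<315)&(np.hypot(P[...,0]-551,P[...,1]-62)<45)&(uu>250)&(uu<390)
q=P[m];print(len(q),q.mean(0),cv2.minAreaRect(q[:,:2].astype(np.float32)))
rel([496.6,46.6,247],0.272)
E
```

```text
[496.86448472  44.92857974 247.41037869] [3.14153548e+00 3.11013605e-05 2.70815623e-01] [ 0.60815206  0.30523078 -3.91133987] [ 1.67847256e-02  1.54208748e-01  1.60113110e+00 -6.42434557e-05
  1.38626854e+00  1.31677722e+00]
14267 [553.06465713  60.79326359 304.76251682] ((552.1265869140625, 60.43820571899414), (55.08837127685547, 54.72528076171875), 14.13784408569336)
rel [ 0.0001 -0.0014  0.0004] turn -0.0007
```

The head is over the cap to about 1.5 mm. Before striking I'll test the tracking lag with free vertical moves.

Request:
move_arm([
  [0, 0, -0.05, 0],
  [0, 0, -0.1, 0],
])

```text
clock: 12.25
eef_pos: [496.2, 45.4, 348.2]
eef_rot: [-3.141, 0.002, 0.272]
wrist_force: [0.8, 0.5, -2.9]
finger_gap: 21.5
finger_force: 60.0
```

Request:
move_arm([
  [0, 0, 0, 0],
])

```text
clock: 12.35
eef_pos: [498.1, 45.5, 354.0]
eef_rot: [3.139, -0.01, 0.272]
wrist_force: [-0.1, 0.2, -3.5]
finger_gap: 21.7
finger_force: 60.0
```

Request:
move_arm([
  [0, 0, 0, 0],
  [0, 0, 0, 0],
  [0, 0, 0, 0],
  [0, 0, 0, 0],
  [0, 0, 0, 0],
])

```text
clock: 12.85
eef_pos: [496.7, 45.6, 346.9]
eef_rot: [-3.141, 0.001, 0.272]
wrist_force: [0.2, 0.2, -4.6]
finger_gap: 21.4
finger_force: 60.0
```

Request:
move_arm([
  [0, 0, 0.05, 0],
])

```text
clock: 12.95
eef_pos: [498.8, 45.6, 301.8]
eef_rot: [3.139, -0.01, 0.272]
wrist_force: [1.7, 0.8, -5.6]
finger_gap: 21.5
finger_force: 60.0
```

Request:
move_arm([
  [0, 0, 0, 0],
])

```text
clock: 13.05
eef_pos: [494.6, 45.5, 292.0]
eef_rot: [-3.139, 0.01, 0.272]
wrist_force: [-0.3, 0.3, -4.2]
finger_gap: 21.7
finger_force: 60.0
```

Request:
move_arm([
  [0, 0, 0, 0],
  [0, 0, 0, 0],
  [0, 0, 0, 0],
  [0, 0, 0, 0],
  [0, 0, 0, 0],
])

```text
clock: 13.55
eef_pos: [497.0, 45.6, 298.0]
eef_rot: [3.141, -0.001, 0.272]
wrist_force: [1.0, -0.2, -3.6]
finger_gap: 21.9
finger_force: 60.0
```

Lag is small, with a 5–6 mm overshoot. Now the strike: contact is at TCP z of about 192, so I'll command about 174 (18 mm depth).

Request:
move_arm([
  [0, 0, 0.026, 0],
  [0, 0, 0.074, 0],
  [0, 0, 0.124, 0],
])

```text
clock: 13.85
eef_pos: [497.5, 45.6, 173.2]
eef_rot: [3.141, -0.004, 0.272]
wrist_force: [6.8, 0.1, 4.5]
finger_gap: 21.6
finger_force: 60.0
```

Depth is about 19 mm, with an 8.7 N spring reaction. Retracting now.

Request:
move_arm([
  [0, 0, -0.03, 0],
  [0, 0, -0.07, 0],
  [0, 0, -0.1, 0],
  [0, 0, -0.1, 0],
  [0, 0, -0.1, 0],
  [0, 0, -0.1, 0],
])

```text
clock: 14.45
eef_pos: [496.3, 45.5, 271.8]
eef_rot: [-3.141, 0.003, 0.272]
wrist_force: [-0.2, 0.5, -4.2]
finger_gap: 21.7
finger_force: 60.0
```

```bash
python3 - <<'E'
from h import *
s=manip.read_state();print(s['eef_pos'],s['eef_rot'],s['wrist_force'])
vv,uu=np.mgrid[0:400,0:640]
def cloud(c):
    r=np.stack([(uu-c['cx'])/c['fx'],(vv-c['cy'])/c['fy'],np.ones(uu.shape)],-1)*c['z_map'][...,None]
    return r@rot(c['orientation']).T+np.array(c['origin'])
c=cam('wrist');P=cloud(c);t=s['eef_pos']
m=(c['z_map']>0)&(abs(P[...,2]-t[2]-57)<15)&(np.hypot(P[...,0]-551,P[...,1]-62)<45)&(uu>250)&(uu<390)
q=P[m];print(len(q),q.mean(0),cv2.minAreaRect(q[:,:2].astype(np.float32)))
A=np.c_[q[:,:2]-q[:,:2].mean(0),np.ones(len(q))];print('plane',np.linalg.lstsq(A,q[:,2],rcond=None)[0])
a=cam('top');h=cv2.cvtColor(a['frame'],cv2.COLOR_BGR2HSV);P=cloud(a)
m=(h[...,0]>100)&(h[...,0]<125)&(h[...,1]>150)&(uu>190)&(uu<255)&(vv>205)&(vv<270)
print(cv2.minAreaRect(np.array([w(a,x,y,6)[:2] for y,x in zip(*np.nonzero(m))],np.float32)))
b=cam('scene');cv2.imwrite('pics/s3.png',b['frame'])
yaw=.272
for mat in ([518,337.4],): rel([mat[0]-57*np.cos(yaw),mat[1]-57*np.sin(yaw),200],yaw)
E
```

```text
[496.28133528  45.53747425 271.78913574] [-3.14094959e+00  2.53036452e-03  2.71760728e-01] [-0.23244663  0.53447567 -4.16808009]
14490 [552.38499344  60.78744045 330.29826614] ((551.25634765625, 60.552547454833984), (55.02473449707031, 54.94584274291992), 77.83567810058594)
plane [1.05050835e-02 2.74672536e-03 3.30298266e+02]
((518.0338745117188, 337.5777587890625), (119.61166381835938, 118.68810272216797), 82.35527801513672)
rel [ 0.0422 -0.2753  0.0724] turn -0.0002
```

View pics/s3.png

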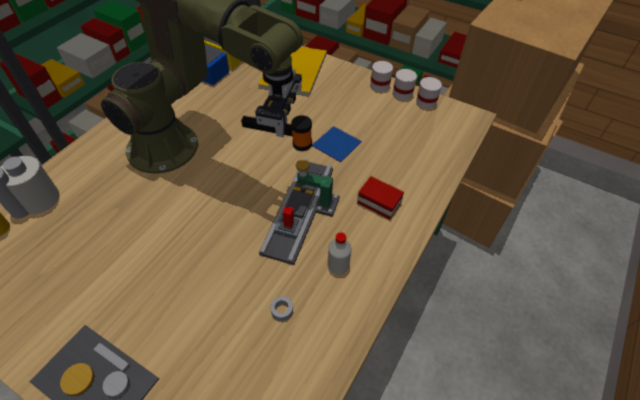

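The scene shows the cap back up at (302,166), the carriage unmoved, the mallet held level, and the mat at (337,143). Now to the mat.

Request:
move_arm([
  [0.003, -0.02, 0, 0],
  [0.009, -0.06, 0, 0],
  [0.016, -0.105, 0, 0],
  [0.023, -0.15, 0.005, 0],
  [0.03, -0.195, 0.02, 0],
  [0.036, -0.235, 0.04, 0],
  [0.04, -0.263, 0.06, 0],
  [0.042, -0.275, 0.072, 0],
  [0.042, -0.275, 0.072, 0],
  [0.042, -0.275, 0.072, 0],
  [0.042, -0.275, 0.072, 0],
])

```text
clock: 15.7
eef_pos: [464.2, 320.8, 202.5]
eef_rot: [-3.141, -0.001, 0.27]
wrist_force: [0.1, -0.5, -3.9]
finger_gap: 21.9
finger_force: 60.0
```

```bash
python3 - <<'E'
from h import *
yaw=.272
rel([518-57*np.cos(yaw),337.5-57*np.sin(yaw),33],yaw)
E
```

```text
rel [-0.0009 -0.0016  0.1695] turn -0.0015
```

Request:
move_arm([
  [0, 0, 0.03, 0],
  [0, 0, 0.07, 0],
  [0, 0, 0.1, 0],
  [0, 0, 0.125, 0],
  [0, 0, 0.143, 0],
  [0, 0, 0.155, 0],
  [0, 0, 0.162, 0],
  [0, 0, 0.164, 0],
  [0, 0, 0.165, 0],
  [0, 0, 0.166, 0],
  [0, 0, 0.166, 0],
  [0, 0, 0.166, 0],
])

```text
clock: 16.9
eef_pos: [463.6, 321.9, 35.8]
eef_rot: [-3.141, -0.001, 0.272]
wrist_force: [-1.2, 0.0, -3.3]
finger_gap: 21.3
finger_force: 60.0
```

Request:
move_arm([
  [0, 0, 0.001, 0],
  [0, 0, 0.002, 0],
  [0, 0, 0.002, 0],
  [0, 0, 0.002, 0],
])

```text
clock: 17.3
eef_pos: [463.4, 321.8, 33.4]
eef_rot: [3.142, 0.0, 0.272]
wrist_force: [0.1, -0.7, -4.5]
finger_gap: 21.7
finger_force: 60.0
```

Not yet in contact, so I'll ease down in small steps.

Request:
move_arm([
  [0, 0, 0.001, 0],
  [0, 0, 0.001, 0],
  [0, 0, 0.001, 0],
])

```text
clock: 17.6
eef_pos: [463.5, 321.8, 32.5]
eef_rot: [-3.142, -0.0, 0.272]
wrist_force: [-0.5, -1.5, -3.1]
finger_gap: 21.5
finger_force: 60.0
```

Request:
move_arm([
  [0, 0, 0.0005, 0],
  [0, 0, 0.0005, 0],
  [0, 0, 0.0005, 0],
])

```text
clock: 17.9
eef_pos: [463.5, 321.8, 32.4]
eef_rot: [-3.142, -0.0, 0.272]
wrist_force: [-3.9, -2.9, 4.3]
finger_gap: 22.1
finger_force: 60.0
```

Contact is made, with the weight carried by the mat. Releasing and rising.

Request:
move_arm([
  [0, 0, 0, 0],
  [0, 0, 0, 0],
  [0, 0, 0, 0],
  [0, 0, 0, 0],
  [0, 0, 0, 0],
  [0, 0, 0, 0],
], jaw=0.07)

```text
clock: 18.5
eef_pos: [463.5, 321.8, 31.9]
eef_rot: [-3.142, -0.0, 0.272]
wrist_force: [1.1, -0.2, -0.7]
finger_gap: 66.2
finger_force: 0.0
```

Request:
move_arm([
  [0, 0, -0.02, 0],
  [0, 0, -0.05, 0],
  [0, 0, -0.09, 0],
  [0, 0, -0.13, 0],
  [-0.03, 0, -0.17, 0],
  [-0.06, 0, -0.2, 0],
  [-0.09, 0, -0.22, 0],
  [-0.1, 0, -0.22, 0],
  [-0.1, 0, -0.22, 0],
  [-0.1, 0, -0.22, 0],
  [-0.1, 0, -0.22, 0],
])

```text
clock: 19.6
eef_pos: [367.6, 294.9, 250.8]
eef_rot: [3.141, 0.002, 0.271]
wrist_force: [-0.5, 0.2, -0.3]
finger_gap: 70.2
finger_force: 0.0
```

```bash
python3 - <<'E'
from h import *
print(manip.read_state()['eef_pos'])
c=cam('wrist','w4.png')
vv,uu=np.mgrid[0:400,0:640]
r=np.stack([(uu-c['cx'])/c['fx'],(vv-c['cy'])/c['fy'],np.ones(uu.shape)],-1)*c['z_map'][...,None]
P=r@rot(c['orientation']).T+np.array(c['origin'])
m=(c['z_map']>0)&(abs(P[...,2]-90)<8)&(np.hypot(P[...,0]-518,P[...,1]-337)<60)
q=P[m];print(len(q),q.mean(0),cv2.minAreaRect(q[:,:2].astype(np.float32)))
cv2.imwrite('pics/s4.png',cam('scene')['frame'])
E
```

```text
[367.64845562 294.88705266 250.75068118]
2485 [518.9271144  336.54186835  90.60641981] ((519.3374633789062, 336.724853515625), (55.180110931396484, 54.42660140991211), 14.834859848022461)
```

View pics/w4.png

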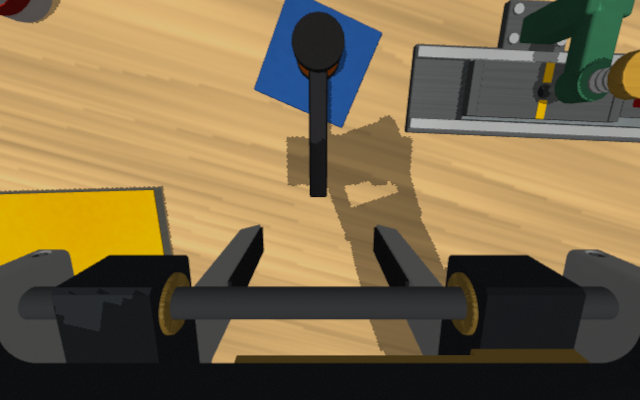

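The mallet stands upright on the mat, its head at (318,42) in the picture. The carriage and the other things are undisturbed.

```bash
python3 -c "
from cell import manip
print(manip.sign_off())"
```

```text
the job is handed in; nothing more can be done
None
```

The job is handed in: I slid the hole to within about 1 mm of the drift axis, drove the drift about 19 mm down with one mallet blow, and left the mallet standing on the blue mat; the hand-in gave no verdict.

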